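# Clamp a plaster mould stack under a bayonet cap and hold it down

### The arm

A 6-joint arm with a two-finger parallel gripper is mounted at the origin on the work surface. World frame = base frame: x ahead of the robot, y to its left, z up, the work surface at z = 0. Lengths are in m, angles in rad, forces in N, time in s.
With the tool pointing down it reaches from about 0.425 to 0.95 m from the base axis. Payload 3.5 kg.
Tool frame: the origin (TCP) lies at the very end of the fingers, on their centre line; the grasp point (between the pads) lies 19 mm behind it (grip_depth is the distance from the TCP to the grasp point, in m); x points along the fingers, z is the direction in which the jaws open and shut, and the axes are right-handed (so a half turn about x gives the same grasp; the last joint's range is limited). The gripper opens to 85 mm and grips with 20 to 120 N. Pads are 22 mm wide; open, the fingers measure 114 mm over their backs; the gripper's body (76 mm by 85 mm) begins 54 mm behind the grasp point. The pads swing forward as they close: fully open they stand 13 mm farther back than shut.
Start: joints at [1.014, 0.286, 1.577, -0, 1.279, -0.15], TCP at [0.267, 0.62, 0.231] pointing down, gripper open.
Joint ranges: [-2.77, 2.77], [-0.9, 2.22], [0.21, 2.48], [-1.53, 4.67], [0.24, 2.81], [-2.84, 2.84]. Speed limits (rad/s): [2.79, 2.79, 3.14, 3.14, 3.14, 3.14].

### API

Orientations are given as a unit quaternion [x, y, z, w].
In Python, from plant import get_state, read_camera, calibration, sign_off, recognise, grip_depth gives the robot as it stands. The module is installed in compiled form; this text tells all that it offers.
- The arm moves only by the tool servo_tool, never from a script. Its argument "deltas" is a list that holds one entry, the list of rows, each a list of 4 numbers: the shift along the world's x, y, z scaled (see below), then the turn about the world's z scaled (see below). In form: [[[tx, ty, tz, spin], ...]]. A call has exactly 5 rows; each row is the pose to reach, as a shift and turn from the pose commanded when the call began; what a row does not reach only later rows make up. The controller multiplies each number of a shift by 10 cm and each number of a turn by 90 degrees. A row lasts 1/10 s, in which the tool goes at most 50 mm and 8.59 degrees, less where a joint would pass 70% of its speed; a pose out of reach is approached as far as the arm can. A call with a number of a shift or a turn outside -1 to 1 is refused whole. A call with a gripper value outside its range is refused whole. "claw" is the gripper's target within -1 to 1 (fully open at 1, half-way at 0, shut at -1), set as the call begins (left out, the last holds). The fingers move at their own pace and stop on an object; "force" is the grip in N (left out, the last holds). Time passes only in rows, so rows that repeat a pose let the fingers close, or fill a call up. It gives the time, the measured TCP pose, the force and the opening at its end, in the units of the state.
- get_state(): the state, without advancing time (a new reading comes with each control period).
- read_camera(name): name is "side" or "top"; returns the picture (480x640x3 uint8, blue, green, red); there is no depth.
- calibration(name): a dict with "intrinsics" (3x3 intrinsics, pixels), "R" (3x3) and "t" (3): a world point X has camera coordinates R X + t. Camera axes: x right, y down, z forward; pixel columns grow to the right and rows downward; lengths in m; the calibration is good to about 2 mm. A picture is of the moment at which its call begins. calibration takes no time and is no camera call.
- sign_off(): hands the job in, once; it reports no verdict.
Trained networks look in the newest picture that a camera, given by its name, has taken for a name from the list of things; names that differ only in an ending like _2 or _b are one class to them, and where a whole thing is asked for, a point or a joint stands for the part that bears it (a point fixed in the world has none). Each returns a list of dicts, best first, with "p" (0 to 1); they miss things now and then, are a little off and sometimes report something else, mostly with a low value. They report only what shows in the picture. A call takes as long as a camera call. They do not tell look-alikes from the thing itself.
- recognise(camera, query): "at" ([x, y, z] in m, in world coordinates, good to about 4 mm: the middle of the surface that is visible of it).
The state is a dict: "time": time; "qpos": joint angles; "dq": joint speeds; "joint_efforts": joint torques, N m; "eef_pos": TCP position; "tcp_rot": TCP orientation; "contact_force": force on the tool from outside, world axes, zero at the start; "wrist_torque": the same for the moment, N m; "opening": opening from 0.0 (shut) to 1.0 (fully open).
Only numpy, scipy, OpenCV 4.12 (cv2) and the standard library are available. Lean on these libraries where they do the work, as an engineer would, in place of code of your own. Each camera call takes 0.05 s, during which the arm holds its last target. There are 200 camera calls.

### The job

Load the clamping fixture: set the solid plaster mould body squarely on the sprung platen between the cheeks and let go, lay the plaster spacer ring flat on top of it and let go, then put the metal cap on with its two lugs in the side windows. Push the cap down against the spring, twist it a full quarter turn clockwise (seen from above) so that the lugs go under the lips up to their stops, and finish while still holding the cap by its bar and keeping it pressed down close to the bottom of the platen's travel, so that your push and not the lips keeps the spring compressed. Leave the banded mould, the pot and the spatula alone.

Things in the scene. Friction and masses are not known exactly. Their poses are not given: they have to be found in the camera images.
- fixture: Grey steel clamping fixture, fixed to the bench. Base plate 130 (x) x 100 (y) x 12 mm; origin at the centre of its underside, z up. Two cheeks on its +x and -x sides, inner faces 30 mm from the vertical axis, tops at z = 93 mm, form an upright round pocket 60 mm across. A steel lip overhangs each cheek; between the cheeks, at +y and -y, are open windows.
- window (a point): Middle of the fixture's +y window, 30 mm from the axis, level with the cheek tops (z = 93 mm); x, y, z as the fixture. Another window is opposite at -y. Windows are 37 mm wide (along x), open outwards, upwards and down to the base plate: fingers gripping a part at +y and -y can go down in them. Cap lugs enter here.
- lip (a point): Lower inner edge of the +x lip, 32 mm from the axis at z = 112 mm (lip top at 121); another opposite at -x. Lips span the cheeks from window to window; the uprights carrying them are 47 mm from the axis. Stops under the lips end a clockwise turn (from above) when the lugs lie along the fixture's x axis, with 2 to 3 degrees of play.
- platen (a joint): Round steel platen, 54 mm, at the pocket's bottom, on a spring. Value in m: 0 relaxed (top), grows as pushed down, 0.014 = bottom stop. Spring force about 9 N at 0, 16 N at the bottom; the parts weigh about 4 N, so it stays at 0 until pressed. Lugs pass under the lips only beyond 0.006, where the lips alone would hold a locked cap; at the end hold it at 0.011 or more.
- platen_rest (a point): Point on the pocket's axis at the height of the relaxed platen's top face, 36 mm above the fixture's underside. Does not move with the platen.
- mould_body: Solid white plaster cylinder with a grey seam line round it, 56 mm diameter, 32 mm high, lower edge bevelled 3 mm, 0.1 kg. Origin at the centre of its underside, z up. Goes in the pocket first.
- spacer: White plaster ring, 56 mm outer diameter, 30 mm hole, 20 mm high, 0.05 kg. Origin at the centre of its underside, z up. Lies on top of the mould body.
- cap: Aluminium cap, 0.28 kg; origin centre of underside, z up. Plug 55 mm diameter, 30 high, foot bevelled; lugs at its +y and -y, 12 wide, out to 42 from the axis, z = 22 to 30. Upright grip bar on top along y: 14 thick (x), 46 long, z = 30 to 70. Goes in with y along the fixture's y (either way), ends with y along the fixture's x. On the relaxed stack its underside is 88 mm above the fixture's.
- banded_mould: Bystander: stack of three white plaster moulds with a black rubber band, 90 mm diameter, 84 mm high; origin at the centre of its underside. Leave alone.
- pot: Bystander: open blue plastic cup-shaped pot, 76 mm across, 75 mm high; origin at the centre of its underside. Leave alone.
- spatula: Bystander: spatula with a wooden handle, 180 mm long, lying on the bench beyond the fixture. Leave alone.
Not all that is in view belongs to the job. Leave any purple or yellow look-alike of the spacer alone.

How it is judged:
On the way, in this order (a step that is already met when the one before it is completed fails the run):
1. the mould body stands squarely on the relaxed platen in the pocket, released (horizontal distance between mould_body and fixture below 0.005 m and angle between mould_body's own z axis and vertical below 0.07 rad and z of mould_body in the frame of fixture between 0.0335 and 0.0385 m and contact force between the fingers and mould_body below 0.1 N), for 0.2 s.
2. the spacer ring lies flat on the mould body in the pocket, released (horizontal distance between each of mould_body, spacer and fixture below 0.005 m and angle between mould_body's own z axis and vertical below 0.07 rad and angle between the z axis of spacer and the z axis of fixture, either way round below 0.08 rad and z of spacer in the frame of mould_body between 0.029 and 0.035 m and contact force between the fingers and spacer below 0.1 N), for 0.2 s.
3. the cap is pushed down on the stack past the lips, its lugs still in the windows (horizontal distance between cap and fixture below 0.006 m and angle between cap's own z axis and vertical below 0.09 rad and z of cap in the frame of spacer between 0.017 and 0.023 m and value of joint platen above 0.0065 m and angle between the y axis of cap and the y axis of fixture, either way round below 0.5 rad), for 0.05 s.
At the end, for the whole second after the job is handed in: Body, spacer, cap stacked in that order in the pocket, each within 5 mm of its axis (cap 6) and upright within 4 degrees (cap 5); cap lugs within 0.2 rad of the fixture's x axis; fingers grip the cap (over 5 N), at rest, holding the platen over 9.5 mm down (lips alone: 6) through the last second (horizontal distance between each of mould_body, spacer and fixture below 0.005 m and angle between mould_body's own z axis and vertical below 0.07 rad and angle between the z axis of spacer and the z axis of fixture, either way round below 0.08 rad and z of spacer in the frame of mould_body between 0.029 and 0.035 m and horizontal distance between cap and fixture below 0.006 m and angle between cap's own z axis and vertical below 0.09 rad and z of cap in the frame of spacer between 0.017 and 0.023 m and value of joint platen above 0.0095 m and angle between the y axis of cap and the x axis of fixture, either way round below 0.2 rad and contact force between the fingers and cap above 5 N and linear speed of cap below 0.02 m/s); the arm keeps its last pose, push and grip.
It fails at once if banded_mould is disturbed (moved more than 25 mm) (distance of banded_mould from where it was at the start of the episode above 0.025 m).
It fails at once if pot is disturbed (moved more than 25 mm) (distance of pot from where it was at the start of the episode above 0.025 m).
It fails at once if spatula is disturbed (moved more than 25 mm) (distance of spatula from where it was at the start of the episode above 0.025 m).
It also fails if it takes over 67 s, if anything falls off the work surface, if the arm or the gripper's body presses on something with over 40 N, if the wrist force passes 120 N, or if a joint passes its speed limit or range.

## Working session

There is one attempt and no reset: what is moved stays moved. The work goes in short steps, Python scripts to look and compute and a tool call to move; the robot and the scene stay as the last step left them, time stands still between calls to the robot, and variables do not carry over. Pictures are saved under pics/ and viewed, about 8 in all and at most 12, crops included, and the job is handed in when it is done.

Besides the shell and the picture viewer there is one more tool, called after "Emit:" as name([rows], argument=value, ...), one row to a line, values as JSON. servo_tool: Moves the arm, as the interface text tells. Its arguments: {"type":"object","properties":{"deltas":{"type":"array"},"claw":{"type":"number"},"force":{"type":"number"}},"required":["deltas"]}

```bash
mkdir -p pics; cat > h.py <<'E'
import numpy as np,cv2
from plant import *
def snap(c,n):
    im=read_camera(c); cv2.imwrite(f'pics/{n}.png',im); return im
def proj(c,X):
    k=calibration(c); p=np.array(k["R"])@np.array(X,float)+np.array(k["t"]).ravel(); q=np.array(k["intrinsics"])@p; return q[:2]/q[2]
def ray(c,uv,z):
    k=calibration(c); R=np.array(k["R"]); t=np.array(k["t"]).ravel()
    d=R.T@np.linalg.inv(k["intrinsics"])@np.array([uv[0],uv[1],1.]); o=-R.T@t
    return o+d*(z-o[2])/d[2]
E
python3 - <<'E'
from h import *
a=snap('top','t1');b=snap('side','s1')
s=get_state();print(s['time'],s['eef_pos'],s['tcp_rot'],grip_depth)
for c in('top','side'):
    k=calibration(c);print(c,-np.array(k["R"]).T@np.array(k["t"]).ravel())
    for q in('fixture','mould_body','spacer','cap','platen','banded_mould','pot'):
        print(c,q,[(round(r['p'],2),np.round(r['at'],3).tolist(),proj(c,r['at']).round().tolist()) for r in recognise(c,q)[:4]])
E
```

```text
0.1 [0.26677123 0.61941317 0.23008632] [-0.38898551  0.59138731  0.38834768  0.59003169] 0.0187
top [ 0.51401837 -0.03030186  0.99448381]
top fixture [(0.96, [0.577, 0.022, 0.037], [301.0, 260.0])]
top mould_body []
top spacer [(0.81, [0.608, -0.221, 0.022], [415.0, 245.0]), (0.75, [0.511, -0.217, 0.022], [414.0, 291.0]), (0.67, [0.571, -0.107, 0.016], [362.0, 263.0])]
top cap [(0.74, [0.558, 0.238, 0.035], [198.0, 269.0]), (0.39, [0.575, 0.017, 0.036], [304.0, 261.0])]
top platen [(0.87, [0.578, 0.019, 0.042], [302.0, 259.0])]
top banded_mould [(0.89, [0.72, 0.225, 0.082], [200.0, 188.0])]
top pot [(0.93, [0.742, -0.225, 0.035], [417.0, 183.0]), (0.21, [0.577, 0.024, 0.04], [300.0, 259.0])]
side [ 0.53099344 -0.79239298  0.87466989]
side fixture [(0.65, [0.579, -0.004, 0.04], [310.0, 256.0]), (0.53, [0.555, 0.226, 0.03], [295.0, 200.0])]
side mould_body [(0.63, [0.45, -0.411, 0.032], [261.0, 422.0])]
side spacer [(0.88, [0.607, -0.233, 0.02], [333.0, 337.0]), (0.88, [0.517, -0.315, 0.021], [294.0, 375.0]), (0.62, [0.509, -0.225, 0.021], [288.0, 338.0]), (0.61, [0.564, -0.114, 0.018], [308.0, 297.0])]
side cap [(0.87, [0.558, 0.227, 0.033], [296.0, 199.0]), (0.48, [0.576, -0.001, 0.038], [309.0, 256.0])]
side platen [(0.47, [0.577, 0.015, 0.038], [309.0, 251.0]), (0.38, [0.607, -0.235, 0.02], [333.0, 338.0])]
side banded_mould [(0.75, [0.719, 0.201, 0.072], [354.0, 190.0])]
side pot [(0.71, [0.738, -0.207, 0.051], [391.0, 313.0])]
```

```bash
ls pics
```

```text
s1.png
t1.png
```

View pics/t1.png

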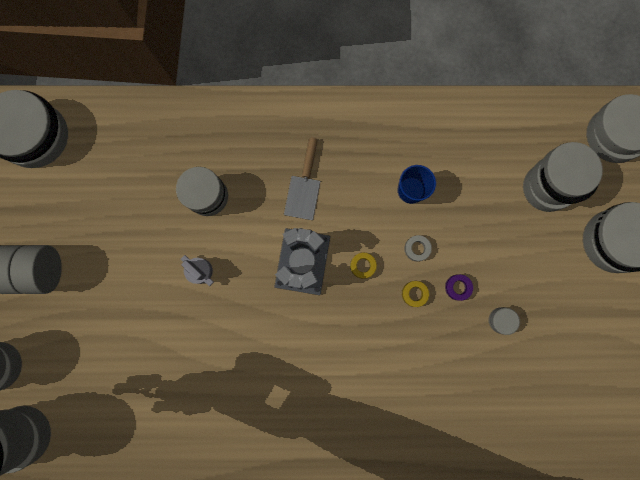

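View pics/s1.png

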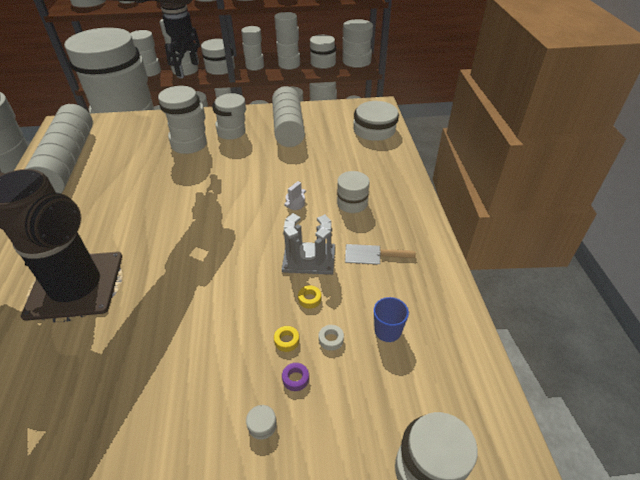

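The top view shows the white spacer at (418,248), body at (505,320), cap at (198,269) and fixture at (303,261). The side view agrees. I'll crop for the angles.

```bash
python3 - <<'E'
from h import *
im=cv2.imread('pics/t1.png')
f=lambda u,v:cv2.resize(im[v:v+80,u:u+80],None,fx=5,fy=5,interpolation=cv2.INTER_CUBIC)
g=np.clip(np.hstack([f(263,221),f(158,230)]).astype(float)*1.6,0,255).astype(np.uint8)
cv2.imwrite('pics/c1.png',g)
# white discs by colour
hsv=cv2.cvtColor(im,cv2.COLOR_BGR2HSV)
for n,(u,v),z in(('body',(505,320),.032),('sp',(418,248),.02)):
    m=((hsv[...,1]<60)&(hsv[...,2]>90)).astype(np.uint8); k=np.zeros_like(m);cv2.circle(k,(u,v),26,1,-1);m&=k
    c=max(cv2.findContours(m,cv2.RETR_EXTERNAL,cv2.CHAIN_APPROX_NONE)[0],key=cv2.contourArea)
    (cu,cv_),r=cv2.minEnclosingCircle(c);print(n,cu,cv_,r,cv2.boundingRect(c),ray('top',(cu,cv_),z),'px/m',calibration('top')['intrinsics'][0][0])
print(ray('top',(505,320),.032))
E
```

```text
body 505.5 321.5 13.509356498718262 (493, 309, 26, 26) [ 0.44805958 -0.40311276  0.032     ] px/m 457.80617713830844
sp 417.7115478515625 248.0 13.326126098632812 (405, 235, 27, 26) [ 0.60264266 -0.22664201  0.02      ] px/m 457.80617713830844
[ 0.45113266 -0.40221584  0.032     ]
```

View pics/c1.png

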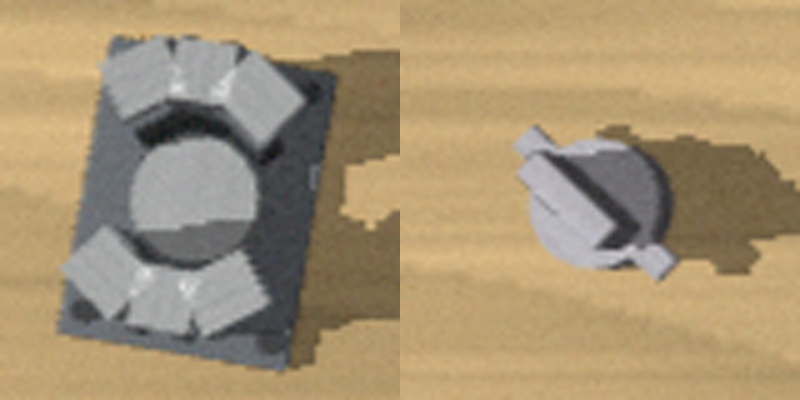

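Left crop: base corners (112,37), (337,72), (285,370), (58,332) and platen disc near (195,190). Right crop: lug tips near (133,142) and (257,262) in the cap tile.

```bash
python3 - <<'E'
from h import *
from scipy.spatial.transform import Rotation as R
o=np.array([263,221])
P=[ray('top',np.array(p)/5+o-.4,.012)[:2] for p in((112,37),(337,72),(285,370),(58,332))]
TL,TR,BR,BL=P
print('fix',np.mean(P,0),[np.degrees(np.arctan2(*(a-b)[::-1])) for a,b in((TL,BL),(TR,BR))],[np.degrees(np.arctan2(*(a-b)[::-1]))-90 for a,b in((TL,TR),(BL,BR))],np.linalg.norm(TL-BL),np.linalg.norm(TL-TR))
print('platen',ray('top',np.array((195,190))/5+o-.4,.036))
L=[ray('top',np.array(p)/5+[158,230]-.4,.03)[:2] for p in((133,142),(257,262))]
d=L[0]-L[1];print('cap',np.mean(L,0),np.degrees(np.arctan2(d[1],d[0]))-90,np.linalg.norm(d))
s=get_state();M=R.from_quat(s['tcp_rot']).as_matrix();print(M.round(3),'jaw yaw',np.degrees(np.arctan2(M[1,2],M[0,2])),s['qpos'],s['opening'])
E
```

```text
fix [0.57584975 0.0206594 ] [np.float64(-9.747151364245262), np.float64(-9.94514600795376)] [np.float64(-8.96300763563356), np.float64(-9.542550758396686)] 0.12867885272900806 0.09854260776250838
platen [0.57920143 0.02075587 0.036     ]
cap [0.5560553  0.24120163] -43.244115527675255 0.07348021852021955
[[ 0.    -0.918  0.396]
 [ 0.     0.396  0.918]
 [-1.     0.     0.   ]] jaw yaw 66.69468304319295 [ 1.01404216e+00  2.86253029e-01  1.57668016e+00  2.56378399e-05
  1.27859407e+00 -1.50007033e-01] 1.0020811332443038
```

Emit:
servo_tool([
  [[0.2,-0.2,0,-0.07],[0.4,-0.4,0,-0.14],[0.6,-0.6,0,-0.21],[0.8,-0.8,0,-0.28],[1,-1,0,-0.37]],
], claw=1, force=50)

```text
time: 1.3
eef_pos: [0.3678, 0.5191, 0.2314]
tcp_rot: [-0.201, 0.678, 0.201, 0.678]
contact_force: [0.3, -0.0, -0.3]
opening: 0.999
```

Emit:
servo_tool([
  [[0.2,-0.2,0,-0.07],[0.4,-0.4,0,-0.14],[0.6,-0.6,0,-0.21],[0.8,-0.8,0,-0.28],[1,-1,0,-0.37]],
])

```text
time: 1.8
eef_pos: [0.4678, 0.4191, 0.2315]
tcp_rot: [0.001, 0.707, -0.001, 0.707]
contact_force: [0.0, 0.6, 0.2]
opening: 1.003
```

Emit:
servo_tool([
  [[0,-0.2,0,-0.07],[0,-0.4,0,-0.14],[0,-0.6,0,-0.21],[0,-0.8,0,-0.28],[0,-1,0,-0.37]],
])

```text
time: 2.3
eef_pos: [0.4671, 0.3191, 0.2315]
tcp_rot: [0.204, 0.677, -0.204, 0.677]
contact_force: [0.1, 0.3, 0.2]
opening: 1.001
```

Emit:
servo_tool([
  [[0,-0.2,0,-0.07],[0,-0.4,0,-0.14],[0,-0.6,0,-0.21],[0,-0.8,0,-0.28],[0,-1,0,-0.37]],
])

```text
time: 2.8
eef_pos: [0.467, 0.2191, 0.2315]
tcp_rot: [0.389, 0.59, -0.389, 0.59]
contact_force: [0.2, -0.6, 0.1]
opening: 1.002
```

Emit:
servo_tool([
  [[0,-0.2,0,-0.07],[0,-0.4,0,-0.14],[0,-0.6,0,-0.21],[0,-0.8,0,-0.28],[0,-1,0,-0.37]],
])

```text
time: 3.3
eef_pos: [0.467, 0.1191, 0.2316]
tcp_rot: [0.542, 0.454, -0.542, 0.454]
contact_force: [-0.4, -1.1, 0.2]
opening: 0.996
```

Emit:
servo_tool([
  [[0,-0.2,0,0],[0,-0.4,0,0],[0,-0.6,0,0],[0,-0.8,0,0],[0,-1,0,0]],
])

```text
time: 3.8
eef_pos: [0.467, 0.0191, 0.2316]
tcp_rot: [0.541, 0.455, -0.541, 0.456]
contact_force: [0.4, 0.5, -0.1]
opening: 1.003
```

Emit:
servo_tool([
  [[0,-0.2,0,0],[0,-0.4,0,0],[0,-0.6,0,0],[0,-0.8,0,0],[0,-1,0,0]],
])

```text
time: 4.3
eef_pos: [0.467, -0.0809, 0.2316]
tcp_rot: [0.541, 0.455, -0.541, 0.456]
contact_force: [0.8, 0.0, 0.1]
opening: 0.999
```

Emit:
servo_tool([
  [[0,-0.2,0,0],[0,-0.4,0,0],[0,-0.6,0,0],[0,-0.8,0,0],[0,-1,0,0]],
])

```text
time: 4.8
eef_pos: [0.467, -0.1809, 0.2315]
tcp_rot: [0.541, 0.455, -0.541, 0.456]
contact_force: [0.2, -0.9, 0.1]
opening: 0.999
```

Emit:
servo_tool([
  [[0,-0.2,0,0],[0,-0.4,0,0],[0,-0.6,0,0],[0,-0.8,0,0],[0,-1,0,0]],
])

```text
time: 5.3
eef_pos: [0.467, -0.2813, 0.2315]
tcp_rot: [0.541, 0.455, -0.541, 0.456]
contact_force: [0.3, -0.0, -0.3]
opening: 1.004
```

Emit:
servo_tool([
  [[-0.04,-0.2,-0.2,0],[-0.08,-0.4,-0.4,0],[-0.12,-0.6,-0.6,0],[-0.16,-0.8,-0.8,0],[-0.19,-1,-1,0]],
])

```text
time: 5.8
eef_pos: [0.4477, -0.3815, 0.1305]
tcp_rot: [0.541, 0.455, -0.541, 0.455]
contact_force: [0.3, -0.6, 0.3]
opening: 0.996
```

Emit:
servo_tool([
  [[0,-0.1,-0.1,0],[0,-0.22,-0.3,0],[0,-0.22,-0.5,0],[0,-0.22,-0.7,0],[0,-0.22,-0.75,0]],
])

```text
time: 6.3
eef_pos: [0.4472, -0.401, 0.054]
tcp_rot: [0.541, 0.457, -0.541, 0.454]
contact_force: [0.0, 0.1, 0.1]
opening: 0.995
```

```bash
python3 - <<'E'
from h import *
a=snap('top','t2');b=snap('side','s2')
f=lambda im,u,v,w=100:cv2.resize(im[v:v+w,u:u+w],(400,400),interpolation=cv2.INTER_CUBIC)
u,v=proj('top',[.448,-.403,.032]).astype(int)-50;p,q=proj('side',[.448,-.403,.032]).astype(int)-50;q=min(q,380)
g=np.hstack([f(a,u,v),f(b,p,q)]);cv2.imwrite('pics/c2.png',g)
s=get_state();e=np.array(s['eef_pos']);print(e,(u,v),(p,q))
for c in('top','side'):print(c,[(round(r['p'],2),np.round(r['at'],3)) for r in recognise(c,'mould_body')[:2]],proj(c,e))
E
```

```text
[ 0.44788558 -0.40169403  0.05569376] (np.int64(455), np.int64(271)) (np.int64(209), np.int64(367))
top [(0.69, array([ 0.467, -0.398,  0.034]))] [509.35924332 322.39093979]
side [(0.74, array([ 0.457, -0.412,  0.037]))] [258.29454701 411.37166349]
```

View pics/c2.png

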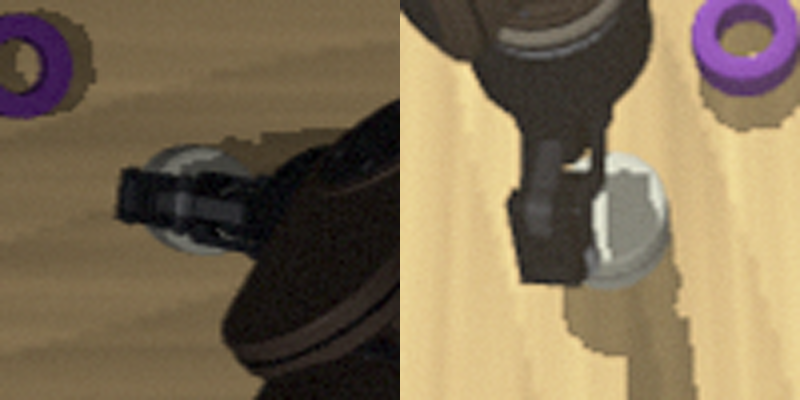

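Both crops show the jaws straddling the body; the side view hints at a few mm more in x. I'll fit it on the first, clear pictures.

```bash
cat >> h.py <<'E'
from scipy.optimize import minimize
def sil(c,x,y,r,h,z0=0):
    a=np.linspace(0,2*np.pi,40); P=np.array([proj(c,[x+r*np.cos(t),y+r*np.sin(t),z]) for z in(z0,z0+h) for t in a]).astype(np.float32)
    m=np.zeros((1920,2560),np.uint8); cv2.fillConvexPoly(m,np.round(cv2.convexHull(P)*4+2).astype(np.int32),1); return cv2.resize(m.astype(np.float32),(640,480),interpolation=cv2.INTER_AREA)
def fit(c,im,x,y,r,h,satmax=60,z0=0):
    # grabs grey pixels near the guess and shifts the silhouette for best overlap
    hsv=cv2.cvtColor(im,cv2.COLOR_BGR2HSV); u,v=proj(c,[x,y,z0+h/2]); k=np.zeros(im.shape[:2],np.uint8);cv2.circle(k,(int(u),int(v)),24,1,-1)
    m=((hsv[...,1]<satmax)&(hsv[...,2]>60)&(k>0)).astype(np.float32)
    m=cv2.morphologyEx(m,cv2.MORPH_CLOSE,np.ones((13,13)))
    return minimize(lambda p:np.abs(sil(c,p[0],p[1],r,h,z0)-m).sum(),[x,y],method='Nelder-Mead',options=dict(initial_simplex=[[x,y],[x+.008,y],[x,y+.008]],xatol=3e-4)),m.sum()
E
python3 - <<'E'
from h import *
for n,x,y,h in(('body',.449,-.403,.032),('sp',.603,-.227,.02)):
    for c in('top','side'):
        r,a=fit(c,cv2.imread(f'pics/{c[0]}1.png'),x,y,.028,h);print(n,c,r.x.round(4),round(r.fun),a)
E
```

```text
Traceback (most recent call last):
  File "h.py", line 20, in fit
    return minimize(lambda p:np.abs(sil(c,p[0],p[1],r,h,z0)-m).sum(),[x,y],method='Nelder-Mead',options=dict(initial_simplex=[[x,y],[x+.008,y],[x,y+.008]],xatol=3e-4)),m.sum()
           ~~~~~~~~^^^^^^^^^^^^^^^^^^^^^^^^^^^^^^^^^^^^^^^^^^^^^^^^^^^^^^^^^^^^^^^^^^^^^^^^^^^^^^^^^^^^^^^^^^^^^^^^^^^^^^^^^^^^^^^^^^^^^^^^^^^^^^^^^^^^^^^^^^^^^^^^^^^^
  File "h.py", line 20, in <lambda>
    return minimize(lambda p:np.abs(sil(c,p[0],p[1],r,h,z0)-m).sum(),[x,y],method='Nelder-Mead',options=dict(initial_simplex=[[x,y],[x+.008,y],[x,y+.008]],xatol=3e-4)),m.sum()
                                    ~~~^^^^^^^^^^^^^^^^^^^^
  File "h.py", line 13, in sil
    a=np.linspace(0,2*np.pi,40); P=np.array([proj(c,[x+r*np.cos(t),y+r*np.sin(t),z]) for z in(z0,z0+h) for t in a]).astype(np.float32)
                                             ~~~~^^^^^^^^^^^^^^^^^^^^^^^^^^^^^^^^^^^
  File "h.py", line 6, in proj
    k=calibration(c); p=np.array(k["R"])@np.array(X,float)+np.array(k["t"]).ravel(); q=np.array(k["intrinsics"])@p; return q[:2]/q[2]
ValueError: time passes only in moves, steps and waits
```

```bash
sed -i 's/^from plant import \*$/from plant import *\nimport functools, plant\ncalibration=functools.lru_cache(plant.calibration)/' h.py
python3 - <<'E'
from h import *
for n,x,y,h in(('body',.449,-.403,.032),('sp',.603,-.227,.02)):
    for c in('top','side'):
        r,a=fit(c,cv2.imread(f'pics/{c[0]}1.png'),x,y,.028,h);print(n,c,r.x.round(4),round(r.fun),a)
print(get_state()['time'])
E
```

```text
body top [ 0.4492 -0.4048] 47 677.0
body side [ 0.4489 -0.4036] 68 827.0
sp top [ 0.6042 -0.2284] 34 552.0
sp side [ 0.6043 -0.2261] 46 520.0
6.5
```

Emit:
servo_tool([
  [[0.01,0,-0.2,0],[0.01,0,-0.4,0],[0.01,0,-0.51,0],[0.01,0,-0.51,0],[0.01,0,-0.51,0]],
])

```text
time: 7.0
eef_pos: [0.4495, -0.4026, 0.0063]
tcp_rot: [0.541, 0.455, -0.541, 0.456]
contact_force: [-1.1, 0.5, 0.8]
opening: 0.999
```

Emit:
servo_tool([
  [[0,0,0,0],[0,0,0,0],[0,0,0,0],[0,0,0,0],[0,0,0,0]],
], claw=-1, force=40)

```text
time: 7.5
eef_pos: [0.4498, -0.403, 0.0069]
tcp_rot: [-0.541, -0.455, 0.541, -0.456]
contact_force: [0.4, 1.2, 6.2]
opening: 0.634
```

Emit:
servo_tool([
  [[0,0,0,0],[0,0,0,0],[0,0,0,0],[0,0,0,0],[0,0,0,0]],
])

```text
time: 8.0
eef_pos: [0.4498, -0.403, 0.0069]
tcp_rot: [-0.541, -0.455, 0.541, -0.456]
contact_force: [-1.3, 1.8, 6.3]
opening: 0.633
```

Emit:
servo_tool([
  [[0,0,0.15,0],[0,0,0.35,0],[0,0,0.55,0],[0,0,0.8,0],[0,0,1,0]],
])

```text
time: 8.5
eef_pos: [0.4489, -0.4019, 0.1068]
tcp_rot: [-0.541, -0.455, 0.541, -0.456]
contact_force: [-0.4, -0.9, -0.9]
opening: 0.64
```

Emit:
servo_tool([
  [[0.06,0.2,0.12,0],[0.12,0.4,0.24,0],[0.18,0.6,0.36,0],[0.24,0.8,0.48,0],[0.3,1,0.6,0]],
])

```text
time: 9.0
eef_pos: [0.4787, -0.3009, 0.1659]
tcp_rot: [-0.541, -0.456, 0.541, -0.455]
contact_force: [0.0, -0.5, -0.2]
opening: 0.638
```

Emit:
servo_tool([
  [[0.06,0.2,0,0],[0.12,0.4,0,0],[0.18,0.6,0,0],[0.24,0.8,0,0],[0.3,1,0,0]],
])

```text
time: 9.5
eef_pos: [0.5087, -0.2009, 0.1654]
tcp_rot: [-0.541, -0.456, 0.541, -0.455]
contact_force: [-1.2, -0.1, -0.9]
opening: 0.642
```

Emit:
servo_tool([
  [[0.06,0.2,0,0],[0.12,0.4,0,0],[0.18,0.6,0,0],[0.24,0.8,0,0],[0.3,1,0,0]],
])

```text
time: 10.0
eef_pos: [0.5386, -0.101, 0.1654]
tcp_rot: [-0.541, -0.456, 0.541, -0.455]
contact_force: [-0.1, 0.7, -0.8]
opening: 0.64
```

Emit:
servo_tool([
  [[0.06,0.2,0,0],[0.12,0.4,0,0],[0.18,0.6,0,0],[0.24,0.8,0,0],[0.3,1,0,0]],
])

```text
time: 10.5
eef_pos: [0.5686, -0.0011, 0.1654]
tcp_rot: [-0.541, -0.456, 0.541, -0.455]
contact_force: [-0.7, -0.2, -1.7]
opening: 0.641
```

Emit:
servo_tool([
  [[0.03,0.1,0,0],[0.05,0.2,0,0],[0.06,0.24,0,0],[0.06,0.24,0,0],[0.06,0.24,0,0]],
])

```text
time: 11.0
eef_pos: [0.5749, 0.0214, 0.1653]
tcp_rot: [-0.541, -0.455, 0.541, -0.455]
contact_force: [0.5, 0.8, -1.3]
opening: 0.637
```

```bash
python3 - <<'E'
from h import *
a=snap('top','t3');b=snap('side','s3')
s=get_state();e=np.array(s['eef_pos']);print(e,s['opening'])
f=lambda im,u,v,w=100:cv2.resize(im[v:v+w,u:u+w],(400,400),interpolation=cv2.INTER_CUBIC)
u,v=proj('top',[e[0],e[1],.15]).astype(int)-50;p,q=proj('side',[e[0],e[1],.13]).astype(int)-50
o=[u,v,p,q];print(o)
for n,X in(('bodytop',[e[0],e[1],e[2]-.0069+.032]),('fixax',[.577,.0207,.121])):print(n,((proj('top',X)-[u,v])*4).round(),((proj('side',X)-[p,q])*4).round())
cv2.imwrite('pics/c3.png',np.clip(np.hstack([f(a,u,v),f(b,p,q)])*1.5,0,255).astype(np.uint8))
E
```

```text
[0.5749362  0.02130305 0.16528365] 0.6401947267751387
[np.int64(248), np.int64(206), np.int64(256), np.int64(172)]
bodytop [195. 196.] [199. 123.]
fixax [205. 203.] [207. 213.]
```

View pics/c3.png

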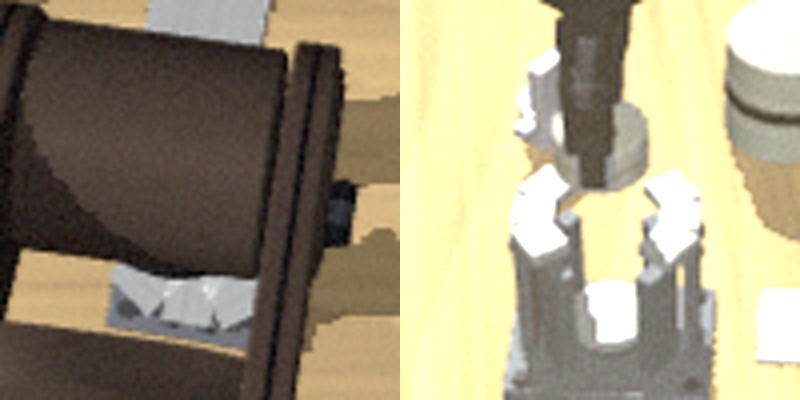

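The side crop shows the held body centred at about (600,145) above the lips, which span 512–700. That matches the prediction within about 1 mm. Descending.

Emit:
servo_tool([
  [[0.012,-0.007,-0.1,0],[0.012,-0.007,-0.25,0],[0.012,-0.007,-0.4,0],[0.012,-0.007,-0.55,0],[0.012,-0.007,-0.65,0]],
])

```text
time: 11.6
eef_pos: [0.5749, 0.0214, 0.0975]
tcp_rot: [-0.54, -0.456, 0.542, -0.454]
contact_force: [-0.8, -0.0, -1.2]
opening: 0.635
```

Emit:
servo_tool([
  [[0,0,-0.05,0],[0,0,-0.1,0],[0,0,-0.15,0],[0,0,-0.2,0],[0,0,-0.25,0]],
])

```text
time: 12.1
eef_pos: [0.5766, 0.0212, 0.0754]
tcp_rot: [0.541, 0.455, -0.541, 0.456]
contact_force: [0.1, -0.2, -1.9]
opening: 0.634
```

Emit:
servo_tool([
  [[0,0,-0.05,0],[0,0,-0.1,0],[0,0,-0.15,0],[0,0,-0.2,0],[0,0,-0.25,0]],
])

```text
time: 12.6
eef_pos: [0.5762, 0.0212, 0.0499]
tcp_rot: [-0.541, -0.455, 0.541, -0.455]
contact_force: [-0.6, -0.5, -1.5]
opening: 0.639
```

Emit:
servo_tool([
  [[0,0,-0.02,0],[0,0,-0.04,0],[0,0,-0.05,0],[0,0,-0.06,0],[0,0,-0.06,0]],
])

```text
time: 13.1
eef_pos: [0.5763, 0.0212, 0.0444]
tcp_rot: [0.541, 0.455, -0.541, 0.455]
contact_force: [0.5, -0.1, -1.0]
opening: 0.632
```

Emit:
servo_tool([
  [[0,0,-0.01,0],[0,0,-0.02,0],[0,0,-0.02,0],[0,0,-0.02,0],[0,0,-0.02,0]],
])

```text
time: 13.6
eef_pos: [0.5765, 0.0212, 0.0429]
tcp_rot: [0.541, 0.455, -0.541, 0.456]
contact_force: [-2.0, 0.1, 4.9]
opening: 0.635
```

Contact at about 5 N. Releasing and rising.

Emit:
servo_tool([
  [[0,0,0,0],[0,0,0,0],[0,0,0,0],[0,0,0,0],[0,0,0,0]],
], claw=1)

```text
time: 14.1
eef_pos: [0.5762, 0.0212, 0.0421]
tcp_rot: [-0.541, -0.455, 0.541, -0.455]
contact_force: [0.7, 0.5, 0.0]
opening: 1.0
```

Emit:
servo_tool([
  [[0,0,0,0],[0,0,0.2,0],[0,0,0.45,0],[0,0,0.7,0],[0,0,1,0]],
])

```text
time: 14.6
eef_pos: [0.5755, 0.0213, 0.1424]
tcp_rot: [-0.54, -0.456, 0.541, -0.455]
contact_force: [0.5, -0.6, 0.0]
opening: 1.001
```

Emit:
servo_tool([
  [[0.02,-0.2,0.1,0],[0.05,-0.4,0.2,0],[0.07,-0.6,0.3,0],[0.09,-0.8,0.3,0],[0.11,-1,0.3,0]],
])

```text
time: 15.1
eef_pos: [0.5875, -0.0796, 0.173]
tcp_rot: [0.541, 0.455, -0.541, 0.456]
contact_force: [-0.0, -0.7, 0.1]
opening: 0.998
```

Emit:
servo_tool([
  [[0.02,-0.2,0,0],[0.05,-0.4,0,0],[0.07,-0.6,0,0],[0.09,-0.8,0,0],[0.11,-1,0,0]],
])

```text
time: 15.6
eef_pos: [0.5984, -0.1803, 0.1722]
tcp_rot: [-0.541, -0.455, 0.541, -0.455]
contact_force: [0.4, 0.7, 0.3]
opening: 0.998
```

```bash
python3 - <<'E'
from h import *
a=snap('top','t4');b=snap('side','s4')
s=get_state();print(s['eef_pos'],s['opening'],s['time'])
f=lambda im,u,v,w=80:cv2.resize(im[v:v+w,u:u+w],(400,400),interpolation=cv2.INTER_CUBIC)
for x in(.5762,):
  print([((proj(c,[x,.0205,z])-o)*5).round() for c,o in(('top',(263,221)),('side',(268,204))) for z in(.068,.121)])
cv2.imwrite('pics/c4.png',np.clip(np.hstack([f(a,263,221),f(b,268,204)])*1.4,0,255).astype(np.uint8))
E
```

```text
[ 0.59846134 -0.18165993  0.17235654] 1.0029483955928569 15.7
[array([189., 190.]), array([182., 181.]), array([200., 185.]), array([197., 106.])]
```

View pics/c4.png

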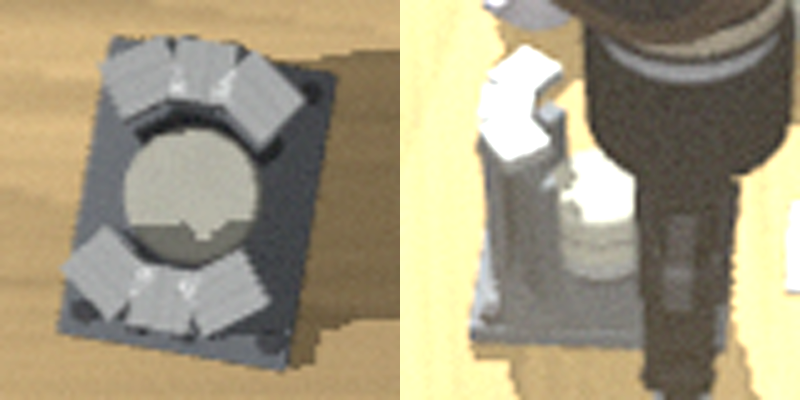

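The crop shows the body flat in the pocket: circle centred at (191,194), with an even gap to the cheeks. Next is the spacer.

Emit:
servo_tool([
  [[0.03,-0.2,-0.1,0],[0.055,-0.45,-0.3,0],[0.055,-0.45,-0.55,0],[0.055,-0.45,-0.8,0],[0.055,-0.45,-1,0]],
])

```text
time: 16.2
eef_pos: [0.6029, -0.2239, 0.0697]
tcp_rot: [-0.541, -0.456, 0.541, -0.455]
contact_force: [-0.1, 1.0, 0.5]
opening: 1.002
```

Emit:
servo_tool([
  [[0,0,-0.2,0],[0,0,-0.4,0],[0,0,-0.6,0],[0,0,-0.67,0],[0,0,-0.67,0]],
])

```text
time: 16.7
eef_pos: [0.6026, -0.2233, 0.0034]
tcp_rot: [-0.54, -0.457, 0.541, -0.454]
contact_force: [-0.2, -0.2, 0.0]
opening: 1.001
```

Emit:
servo_tool([
  [[0,0,0,0],[0,0,0,0],[0,0,0,0],[0,0,0,0],[0,0,0,0]],
], claw=-1, force=30)

```text
time: 17.2
eef_pos: [0.605, -0.2245, 0.0074]
tcp_rot: [0.541, 0.454, -0.54, 0.457]
contact_force: [-1.1, -0.4, 5.3]
opening: 0.643
```

Emit:
servo_tool([
  [[0,0,0,0],[0,0,0,0],[0,0,0,0],[0,0,0,0],[0,0,0,0]],
])

```text
time: 17.7
eef_pos: [0.605, -0.2245, 0.0074]
tcp_rot: [0.541, 0.454, -0.541, 0.457]
contact_force: [-1.1, 0.9, 5.7]
opening: 0.645
```

Emit:
servo_tool([
  [[0,0,0.15,0],[0,0,0.35,0],[0,0,0.55,0],[0,0,0.8,0],[0,0,1,0]],
])

```text
time: 18.2
eef_pos: [0.6038, -0.2238, 0.1072]
tcp_rot: [0.541, 0.455, -0.541, 0.456]
contact_force: [1.0, 1.2, -1.4]
opening: 0.639
```

Emit:
servo_tool([
  [[-0.02,0.2,0.15,0],[-0.05,0.4,0.3,0],[-0.07,0.6,0.45,0],[-0.09,0.8,0.55,0],[-0.11,1,0.55,0]],
])

```text
time: 18.7
eef_pos: [0.5935, -0.1229, 0.1626]
tcp_rot: [0.542, 0.454, -0.54, 0.457]
contact_force: [0.2, 1.1, -0.7]
opening: 0.639
```

Emit:
servo_tool([
  [[-0.02,0.2,0,0],[-0.05,0.4,0,0],[-0.07,0.6,0,0],[-0.09,0.8,0,0],[-0.11,1,0,0]],
])

```text
time: 19.2
eef_pos: [0.5808, -0.0222, 0.1592]
tcp_rot: [-0.54, -0.456, 0.541, -0.455]
contact_force: [1.0, -0.4, -0.5]
opening: 0.643
```

Emit:
servo_tool([
  [[-0.03,0.2,0,0],[-0.06,0.4,0,0],[-0.06,0.45,0,0],[-0.06,0.45,0,0],[-0.06,0.45,0,0]],
])

```text
time: 19.7
eef_pos: [0.5757, 0.0209, 0.16]
tcp_rot: [-0.541, -0.455, 0.541, -0.455]
contact_force: [-0.3, 0.0, -1.6]
opening: 0.636
```

```bash
python3 - <<'E'
from h import *
b=snap('side','s5')
s=get_state();e=np.array(s['eef_pos']);print(e,s['opening'],s['time'])
print(((proj('side',[e[0],e[1],e[2]+.013])-(268,150))*5).round(),((proj('side',[.5762,.0208,.121])-(268,150))*5).round())
g=cv2.resize(b[150:260,268:358],None,fx=5,fy=5,interpolation=cv2.INTER_CUBIC)
cv2.imwrite('pics/c5.png',np.clip(g*1.2,0,255).astype(np.uint8))
E
```

```text
[0.5757839  0.02058702 0.16012511] 0.6432235868513924 19.75
[192. 293.] [197. 376.]
```

View pics/c5.png

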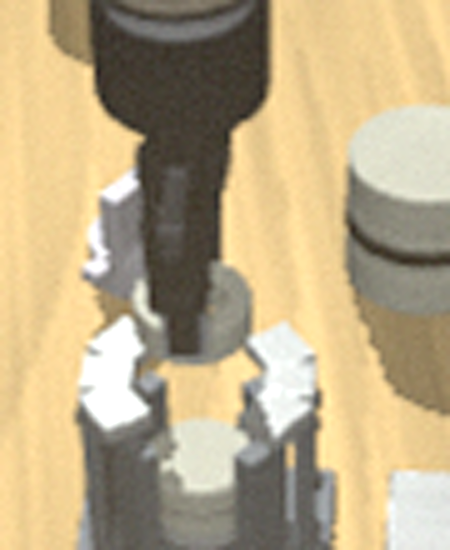

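The spacer is held level, spanning u 132–252 (centre 192, as predicted). The lips span 80–317. Descending.

Emit:
servo_tool([
  [[0.005,0,-0.1,0],[0.005,0,-0.25,0],[0.005,0,-0.4,0],[0.005,0,-0.55,0],[0.005,0,-0.65,0]],
])

```text
time: 20.25
eef_pos: [0.5749, 0.0212, 0.0925]
tcp_rot: [-0.54, -0.456, 0.542, -0.454]
contact_force: [-0.0, 0.2, -0.6]
opening: 0.643
```

Emit:
servo_tool([
  [[0,0,-0.04,0],[0,0,-0.08,0],[0,0,-0.12,0],[0,0,-0.16,0],[0,0,-0.18,0]],
])

```text
time: 20.75
eef_pos: [0.5764, 0.0212, 0.0773]
tcp_rot: [0.541, 0.455, -0.541, 0.456]
contact_force: [0.0, -0.3, -0.0]
opening: 0.644
```

Emit:
servo_tool([
  [[0,0,-0.01,0],[0,0,-0.02,0],[0,0,-0.025,0],[0,0,-0.025,0],[0,0,-0.025,0]],
])

```text
time: 21.25
eef_pos: [0.5765, 0.0212, 0.0754]
tcp_rot: [0.541, 0.455, -0.541, 0.456]
contact_force: [-1.4, 0.7, 3.9]
opening: 0.641
```

Emit:
servo_tool([
  [[0,0,0,0],[0,0,0,0],[0,0,0,0],[0,0,0,0],[0,0,0,0]],
], claw=1)

```text
time: 21.75
eef_pos: [0.5762, 0.0212, 0.0747]
tcp_rot: [-0.541, -0.455, 0.541, -0.455]
contact_force: [-0.5, -0.3, -0.7]
opening: 0.997
```

Emit:
servo_tool([
  [[0,0,0,0],[0,0,0.2,0],[0,0,0.45,0],[0,0,0.7,0],[0,0,1,0]],
])

```text
time: 22.25
eef_pos: [0.5756, 0.0213, 0.1749]
tcp_rot: [-0.54, -0.456, 0.541, -0.455]
contact_force: [0.8, -0.4, -0.7]
opening: 1.003
```

Emit:
servo_tool([
  [[-0.02,0.2,0,0.07],[-0.04,0.4,0,0.14],[-0.06,0.6,0,0.21],[-0.08,0.8,0,0.28],[-0.1,1,0,0.36]],
])

```text
time: 22.75
eef_pos: [0.5661, 0.122, 0.1749]
tcp_rot: [0.391, 0.589, -0.391, 0.589]
contact_force: [0.3, 0.8, -0.0]
opening: 1.001
```

Emit:
servo_tool([
  [[-0.02,0.2,0,0.07],[-0.04,0.4,0,0.14],[-0.06,0.6,0,0.21],[-0.08,0.8,0,0.26],[-0.1,1,0,0.26]],
])

```text
time: 23.25
eef_pos: [0.556, 0.222, 0.1748]
tcp_rot: [0.264, 0.656, -0.264, 0.656]
contact_force: [0.5, -0.7, 0.5]
opening: 1.002
```

```bash
python3 - <<'E'
from h import *
from scipy.spatial.transform import Rotation as R
a=snap('top','t6');b=snap('side','s6')
s=get_state();e=np.array(s['eef_pos']);M=R.from_quat(s['tcp_rot']).as_matrix();print(e,s['time'],s['qpos'].round(2) if hasattr(s['qpos'],'round') else s['qpos'],'jaw',np.degrees(np.arctan2(M[1,2],M[0,2])))
b0=cv2.imread('pics/s1.png')
f=lambda im,u,v,w=80:cv2.resize(im[v:v+w,u:u+w],(400,400),interpolation=cv2.INTER_CUBIC)
o=[(263,221),(256,160)]
# cap model overlay on first side picture
y=np.radians(-43.5); ex=np.array([np.cos(y),np.sin(y)]);ey=np.array([-ex[1],ex[0]]);c=np.array([.556,.2405])
g=f(b0,*o[1])
for sx,sy,z in[(7,23,70),(7,-23,70),(-7,-23,70),(-7,23,70),(6,42,30),(-6,42,30),(6,-42,30),(-6,-42,30)]:
    p=(proj('side',[*(c+ex*sx/1e3+ey*sy/1e3),z/1e3])-o[1])*5;cv2.circle(g,tuple(p.round().astype(int).tolist()),3,(0,0,255),-1)
cv2.imwrite('pics/c6.png',np.hstack([f(a,*o[0]),g]))
E
```

```text
[0.55574908 0.2230894  0.17477737] 23.35 [0.21 0.17 1.82 0.   1.15 0.98] jaw -43.857017985348655
```

View pics/c6.png

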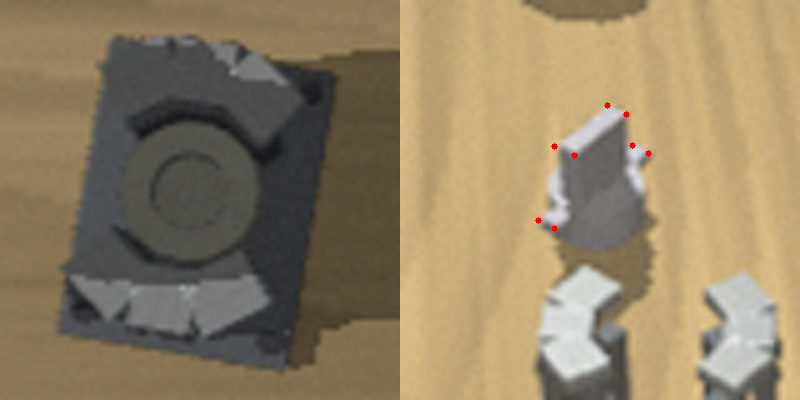

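The left crop shows the spacer concentric and flat on the body at (190,191). The right crop shows the cap model dots within about 1 mm of the real bar and lugs.

Emit:
servo_tool([
  [[0.008,0.1,-0.1,0],[0.008,0.175,-0.3,0],[0.008,0.175,-0.5,0],[0.008,0.175,-0.75,0],[0.008,0.175,-1,0]],
])

```text
time: 23.85
eef_pos: [0.557, 0.2382, 0.0733]
tcp_rot: [0.265, 0.656, -0.265, 0.655]
contact_force: [0.2, -0.1, -0.3]
opening: 1.001
```

Emit:
servo_tool([
  [[0,0,-0.1,0],[0,0,-0.2,0],[0,0,-0.3,0],[0,0,-0.4,0],[0,0,-0.42,0]],
])

```text
time: 24.35
eef_pos: [0.5566, 0.2385, 0.0318]
tcp_rot: [0.265, 0.656, -0.265, 0.655]
contact_force: [-0.1, -0.4, -0.8]
opening: 0.998
```

Emit:
servo_tool([
  [[0,0,0,0],[0,0,0,0],[0,0,0,0],[0,0,0,0],[0,0,0,0]],
], claw=-1, force=90)

```text
time: 24.85
eef_pos: [0.5571, 0.239, 0.0332]
tcp_rot: [0.265, 0.656, -0.265, 0.656]
contact_force: [3.4, -0.8, -1.9]
opening: 0.152
```

Emit:
servo_tool([
  [[0,0,0,0],[0,0,0,0],[0,0,0,0],[0,0,0,0],[0,0,0,0]],
])

```text
time: 25.35
eef_pos: [0.5571, 0.239, 0.0332]
tcp_rot: [0.265, 0.656, -0.265, 0.656]
contact_force: [-1.8, 1.8, 4.2]
opening: 0.157
```

Emit:
servo_tool([
  [[0,0,0.15,0],[0,0,0.35,0],[0,0,0.55,0],[0,0,0.8,0],[0,0,1,0]],
])

```text
time: 25.85
eef_pos: [0.5567, 0.2381, 0.1336]
tcp_rot: [0.265, 0.656, -0.265, 0.656]
contact_force: [0.4, 0.7, -3.0]
opening: 0.153
```

Emit:
servo_tool([
  [[0.02,-0.2,0.15,0],[0.04,-0.4,0.3,0],[0.06,-0.6,0.45,0],[0.08,-0.8,0.6,0],[0.1,-1,0.6,0]],
])

```text
time: 26.35
eef_pos: [0.568, 0.1375, 0.1953]
tcp_rot: [0.265, 0.654, -0.265, 0.657]
contact_force: [0.8, 0.6, -3.0]
opening: 0.151
```

Emit:
servo_tool([
  [[0.02,-0.2,0,0.08],[0.04,-0.4,0,0.16],[0.06,-0.6,0,0.24],[0.08,-0.8,0,0.32],[0.09,-1,0,0.38]],
])

```text
time: 26.85
eef_pos: [0.5752, 0.0374, 0.1921]
tcp_rot: [0.059, 0.705, -0.059, 0.704]
contact_force: [0.5, 0.0, -2.8]
opening: 0.156
```

Emit:
servo_tool([
  [[0,-0.1,0,0],[0,-0.18,0,0],[0,-0.18,0,0],[0,-0.18,0,0],[0,-0.18,0,0]],
])

```text
time: 27.35
eef_pos: [0.5759, 0.0214, 0.1928]
tcp_rot: [0.06, 0.705, -0.06, 0.704]
contact_force: [-0.0, 0.1, -3.2]
opening: 0.154
```

```bash
python3 - <<'E'
from h import *
from scipy.spatial.transform import Rotation as R
b=snap('side','s7');a=snap('top','t7')
s=get_state();e=np.array(s['eef_pos']);M=R.from_quat(s['tcp_rot']).as_matrix();print(e,s['time'],s['opening'],'jaw',np.degrees(np.arctan2(M[1,2],M[0,2])))
o=np.array([256,130]);g=np.clip(cv2.resize(b[130:250,256:376],None,fx=5,fy=5,interpolation=cv2.INTER_CUBIC)*1.2,0,255).astype(np.uint8)
y=np.radians(-9.6); ex=np.array([np.cos(y),np.sin(y)]);ey=np.array([-ex[1],ex[0]])
def dot(c,sx,sy,z,col):
    p=(proj('side',[*(np.array(c)+ex*sx/1e3+ey*sy/1e3),z])-o)*5;cv2.circle(g,tuple(p.round().astype(int).tolist()),2,col,-1)
z0=e[2]-.0332
for sy in(-42,42):
    for sx in(-6,6):
        for z in(22,30):dot(e[:2],sx,sy,z0+z/1e3,(0,0,255))
for t in np.arange(0,360,15):dot(e[:2],27.5*np.cos(np.radians(t)),27.5*np.sin(np.radians(t)),z0+.004,(0,255,0))
for sx,sy in((65,50),(65,-50),(-65,50),(-65,-50)):dot((.5765,.0212),sx,sy,.012,(255,0,0))
cv2.imwrite('pics/c7.png',g)
E
```

```text
[0.57596782 0.02139329 0.19279482] 27.45 0.15307639265426698 jaw -9.769059419232704
```

View pics/c7.png

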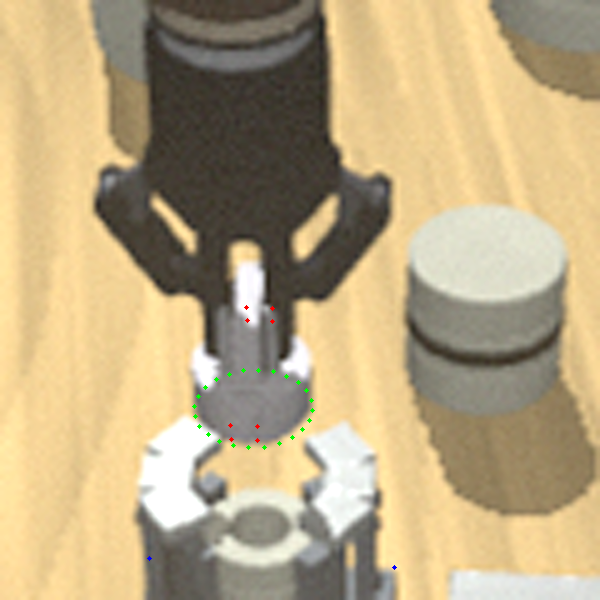

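The crop shows the cap held upright, its foot ellipse within about 1 mm of the model (centre (253,407)) and over the pocket. Descending.

Emit:
servo_tool([
  [[0.005,-0.01,-0.1,0],[0.005,-0.01,-0.2,0],[0.005,-0.01,-0.3,0],[0.005,-0.01,-0.4,0],[0.005,-0.01,-0.5,0]],
])

```text
time: 27.95
eef_pos: [0.5762, 0.0198, 0.1414]
tcp_rot: [0.061, 0.705, -0.06, 0.704]
contact_force: [-1.4, 1.6, -3.9]
opening: 0.155
```

Emit:
servo_tool([
  [[0,0,-0.05,0],[0,0,-0.1,0],[0,0,-0.15,0],[0,0,-0.18,0],[0,0,-0.2,0]],
])

```text
time: 28.45
eef_pos: [0.5766, 0.0197, 0.1227]
tcp_rot: [0.06, 0.704, -0.06, 0.705]
contact_force: [-0.5, 0.3, -2.8]
opening: 0.153
```

Emit:
servo_tool([
  [[0,0,-0.02,0],[0,0,-0.04,0],[0,0,-0.06,0],[0,0,-0.07,0],[0,0,-0.07,0]],
])

```text
time: 28.95
eef_pos: [0.577, 0.0197, 0.1168]
tcp_rot: [0.06, 0.704, -0.06, 0.705]
contact_force: [-2.6, -0.7, 5.4]
opening: 0.158
```

Emit:
servo_tool([
  [[0,0,-0.02,0],[0,0,-0.04,0],[0,0,-0.06,0],[0,0,-0.08,0],[0,0,-0.085,0]],
])

```text
time: 29.45
eef_pos: [0.5771, 0.0196, 0.109]
tcp_rot: [0.06, 0.704, -0.06, 0.705]
contact_force: [-4.3, 0.3, 9.3]
opening: 0.154
```

Emit:
servo_tool([
  [[0,0,0,0],[0,0,0,0],[0,0,0,0],[0,0,0,0],[0,0,0,0]],
])

```text
time: 29.95
eef_pos: [0.5771, 0.0196, 0.1093]
tcp_rot: [0.06, 0.704, -0.06, 0.705]
contact_force: [-4.7, 0.9, 8.7]
opening: 0.152
```

Emit:
servo_tool([
  [[-0.005,0,-0.005,-0.05],[-0.01,0,-0.01,-0.12],[-0.01,0,-0.01,-0.2],[-0.01,0,-0.01,-0.28],[-0.01,0,-0.01,-0.36]],
])

```text
time: 30.45
eef_pos: [0.5781, 0.0194, 0.1094]
tcp_rot: [0.257, 0.657, -0.256, 0.661]
contact_force: [-0.9, -0.3, 8.6]
opening: 0.15
```

Emit:
servo_tool([
  [[0,0,0,-0.07],[0,0,0,-0.14],[0,0,0,-0.21],[0,0,0,-0.28],[0,0,0,-0.35]],
])

```text
time: 30.95
eef_pos: [0.577, 0.0204, 0.1089]
tcp_rot: [0.426, 0.564, -0.424, 0.566]
contact_force: [-3.5, 3.6, 9.5]
opening: 0.152
```

Emit:
servo_tool([
  [[0,0,0,-0.07],[0,0,0,-0.14],[0,0,0,-0.21],[0,0,0,-0.28],[0,0,0,-0.28]],
])

```text
time: 31.45
eef_pos: [0.5767, 0.0208, 0.1087]
tcp_rot: [0.539, 0.459, -0.537, 0.459]
contact_force: [-3.3, 3.2, 9.4]
opening: 0.154
```

```bash
python3 - <<'E'
from h import *
from scipy.spatial.transform import Rotation as R
b=snap('side','s8');a=snap('top','t8')
s=get_state();M=R.from_quat(s['tcp_rot']).as_matrix();print(s['eef_pos'],s['time'],'jaw',np.degrees(np.arctan2(M[1,2],M[0,2])),np.round(s['contact_force'],1),np.round(s['wrist_torque'],2),s['opening'])
f=lambda im,u,v,w=80:cv2.resize(im[v:v+w,u:u+w],(400,400),interpolation=cv2.INTER_CUBIC)
cv2.imwrite('pics/c8.png',np.clip(np.hstack([f(a,263,221),f(b,268,180)])*1.6,0,255).astype(np.uint8))
E
```

```text
[0.57671995 0.02073132 0.1087135 ] 31.55 jaw -98.9753456128758 [-4.3  2.6  9.3] [ 0.63  0.75 -0.11] 0.14670064965306992
```

View pics/c8.png

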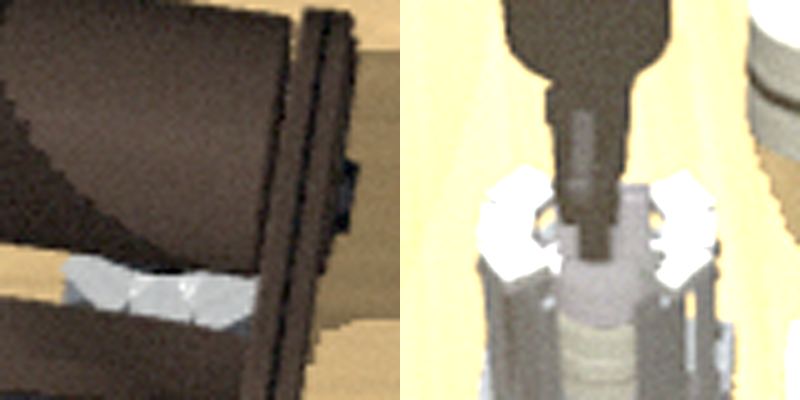

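The side crop shows the bar turned along the fixture's x, with the lugs under the lips. A little more push will confirm depth by feeling for the bottom stop.

Emit:
servo_tool([
  [[0,0,-0.005,-0.01],[0,0,-0.01,-0.015],[0,0,-0.012,-0.015],[0,0,-0.012,-0.015],[0,0,-0.012,-0.015]],
])

```text
time: 32.05
eef_pos: [0.5767, 0.0208, 0.1082]
tcp_rot: [0.544, 0.453, -0.542, 0.453]
contact_force: [-6.0, 3.4, 12.8]
opening: 0.153
```

Emit:
servo_tool([
  [[0,0,0,0],[0,0,0,0],[0,0,0,0],[0,0,0,0],[0,0,0,0]],
])

```text
time: 32.55
eef_pos: [0.5767, 0.0208, 0.1082]
tcp_rot: [0.544, 0.453, -0.542, 0.453]
contact_force: [-4.3, 3.6, 13.0]
opening: 0.154
```

```bash
python3 -c "
from plant import *
s=get_state();print(s['time'],s['contact_force'],max(abs(v) for v in s['dq']));print(sign_off())"
```

```text
32.55 [-4.34337013  3.61611324 13.02118298] 0.003485865875129713
the job is handed in; nothing more can be done
None
```

The fixture is loaded, and I handed the job in at 32.6 s of the 67 s allowed, with the cap still gripped and pressed down. `sign_off` gives no verdict, so this rests on my own checks.

**What I did:** I set the mould body on the platen and let go, laid the white spacer ring on it and let go, then put the cap on with its lugs in the windows. I pushed the cap down, turned it about 90° clockwise, and left it gripped by its bar at a 90 N setting. I never went near the banded mould, pot or spatula.

**Checks that agreed:**
- **Body and spacer:** pictures after each release showed both flat and centred in the pocket.
- **Twist:** the jaw axis measured -99.0° against a target of -99.6°, and I then turned it about 1.3° further. The side picture, taken before that last turn, shows the bar along the fixture's x with the lugs under the lips.
- **Depth:** the cap has moved down about 13 mm from first contact, judged from tool height. A last 1.2 mm of commanded push moved it only 0.5 mm and added about 3.5 N, which suggests the platen is at or very near its bottom stop.
- **At hand-in:** the arm was at rest.

**Less certain:**
- **Platen travel:** I had no direct reading of it.
- **Top camera:** the arm blocked its view of the locked cap, so the end state rests on the side picture and the arm's own readings.
- **Sideways force:** about 4 N each in x and y remained on the tool, so the cap may be resting lightly against one side of the pocket.

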